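# Ready a vial for viewing and start the lamp

## Robot

A 6-joint arm with a two-finger parallel gripper is mounted at the origin on the work surface. World frame = base frame: x ahead of the robot, y to its left, z up, the work surface at z = 0. Lengths are in m, angles in rad, forces in N, time in s.
With the tool pointing down it reaches from about 0.3 to 0.825 m from the base axis. Payload 5.4 kg.
Tool frame: the origin (TCP) lies at the very end of the fingers, on their centre line; the grasp point (between the pads) lies 19 mm behind it; z points along the fingers, y is the line along which they close (so a half turn about z gives the same grasp; the last joint's range is limited). The gripper opens to 92 mm and grips with 3 to 60 N. Pads are 20 mm wide; open, the fingers measure 128 mm over their backs; the gripper's body (75 mm by 189 mm) begins 69 mm behind the grasp point.
Start: joints at [1.095, 0.158, 1.597, -0, 1.386, -0.21], TCP at [0.151, 0.555, 0.215] pointing down, gripper open.
Joint ranges: [-2.91, 2.91], [-0.94, 2.29], [0.18, 2.7], [-1.29, 4.43], [0.17, 2.64], [-3, 3]. Speed limits (rad/s): [2.57, 2.57, 3.14, 3.14, 3.14, 3.14].

## Interface

Orientations are given as a 3x3 rotation matrix whose columns are the frame's x, y, z axes.
In Python, from rig import bot, viewer gives the robot as it stands. The module is installed in compiled form; this text tells all that it offers.
- The arm moves only by the tool arm_command, never from a script. Its argument "rows" is a list that holds one entry, the list of rows, each a list of 5 numbers: the opening, from 0 (shut) to 1 (fully open), then the shift along the world's x, y, z in cm, then the turn about the world's z in degrees. A call has 1 to 12 rows; each row shifts and turns the commanded pose from where the row before left it; what a row does not reach is not made up. A row lasts 1/10 s, in which the tool goes at most 50 mm and 8.59 degrees, less where a joint would pass 70% of its speed; a pose out of reach is approached as far as the arm can. A call with a gripper value outside its range is refused whole. The fingers move at their own pace and stop on an object; the grip force is fixed at half the most. Time passes only in rows, so rows that do not move let the fingers close. It gives the time, the measured TCP pose, the force, the opening and the grip force at its end, in the units of the state.
- bot.get_obs(): the state, without advancing time (a new reading comes with each control period).
- viewer.camera(name): name is "scene" or "top" or "wrist"; returns (picture, depth): 384x512x3 uint8, red, green, blue; 384x512 float32, m along the optical axis (not along the pixel's ray), 0 where there is no reading.
- viewer.camera_params(name): a dict with "mtx" (3x3 intrinsics, pixels), "extrinsics" (4x4, takes a point from world to camera coordinates); the wrist camera has in their place "tool_from_camera" (4x4, takes a point from camera to tool coordinates, whose origin is the TCP and whose axes are the flange's). Camera axes: x right, y down, z forward; pixel columns grow to the right and rows downward; lengths in m; the calibration is good to about 2 mm. A picture is of the moment at which its call begins: read the wrist's pose just before it. camera_params takes no time and is no camera call.
- bot.sign_off(): hands the job in; it is judged then, once.
The state is a dict: "clock": time; "qpos": joint angles; "qvel": joint speeds; "joint_efforts": joint torques, N m; "eef_pos": TCP position; "eef_rot": TCP orientation; "force": force on the tool from outside, world axes, zero at the start; "torque": the same for the moment, N m; "grip_width": finger opening in m; "grasp_force": force on a finger pad.
Only numpy, scipy, OpenCV 4.12 (cv2) and the standard library are available. Lean on these libraries where they do the work, as an engineer would, in place of code of your own. Each camera call takes 0.05 s, during which the arm holds its last target. There are 200 camera calls.

## Task

Stand the tallest of the four amber vials upright on the viewer's round stage, wholly on the disc, and set the viewer's filter rod to its middle click, in whichever order you like. Only then start the lamp: pull the spring knob on the lamp supply straight out to its stop, keep it there for a moment, and let it go home again. Leave the other vials and everything else on the bench where they stand.

Things in the scene. Friction and masses are not known exactly. Their poses are not given: they have to be found in the camera images.
- sample: the tallest of four black-capped amber glass vials that stand in a row, in any order, in a steel tray: 28 mm diameter, 75 mm tall (top 12 mm is the cap, 24 mm diameter), about 45 g. Origin at the centre of its underside, z up
- tray: low steel tray, 75 x 290 mm, floor 4 mm thick, rim 10 mm high; fixed. Origin at the centre of its underside; its y axis runs along the row of vials, about 70 mm apart
- vial_b: bystander vial in the tray, 28 mm diameter, 48 mm tall. Origin at the centre of its underside
- vial_c: bystander vial in the tray, 22 mm diameter, 52 mm tall. Origin at the centre of its underside
- vial_d: bystander vial in the tray, 38 mm diameter, 45 mm tall. Origin at the centre of its underside
- viewer: fixed white viewer, 170 (x) by 180 (y) mm. Origin at the centre of its underside, front faces -x, z up. Base 30 mm high; stage at the left front; behind the stage a back-light from x = +40 mm, 120 mm high; at the right (y -90 to -5) a lamp house from x = +20 mm, 150 mm high; on its front a brow, 140 to 150 mm above the bench, juts out to x = -15 mm above the filter rod
- stage (a point): top centre of the viewer's round stage, a raised black disc with a grey centre: 52 mm diameter, 34 mm above the bench, 4 mm above the viewer's base, at viewer x -40, y +45 mm. Its axes are the viewer's
- rod_knob (a point): centre of the black knob on the filter rod: a cylinder 20 mm diameter, 22 mm long along the level rod. Moves with it; axes are the viewer's, pulled out toward -x. 85 mm above the bench; pushed in it is at viewer x -35, y -45 mm, 20 mm in front of the brow's edge. Because of the brow a tool must lean back toward the viewer's front, 25 to 45 degrees from vertical
- rod (a joint): pull of the filter rod, m: 0 pushed in (as it starts), three click positions 0, 0.015 (middle) and 0.030 (out). It draws itself to the nearest click when released; about 4 N passes a click
- lamp: fixed white lamp supply, a console 170 (x) by 180 (y) mm, 134 mm high. Origin at the centre of its underside, front faces -x. Its panel, 130 mm long, slopes up from the front edge (50 mm high) at 40 degrees. A level carry-handle bar, 14 mm diameter, runs along y over the panel at x -38, 198 mm above the bench. The panel also has a display and a flat steel dial, 40 mm diameter, 9 mm thick
- pull_knob (a point): centre of the lamp supply's black spring knob, 25 mm out from the panel, about x -51, y -35, 111 mm high on the supply: neck 24 mm diameter, 21 mm long, 14 to 35 mm from the panel, then a flange 32 mm diameter, 5 mm thick. Moves with it. z is its axis, outward, the pull direction, leaning 40 degrees from vertical to the supply's front; y is level. Reach it along its axis: the bar is above
- pull (a joint): how far the spring knob is pulled out, m: 0 home, 0.014 at its stop; the spring pulls back with 2.4 N at home and 8 N at the stop
- bottle: bystander: amber bottle with blue cap between the two units, 60 mm diameter, 150 mm tall. Origin at the centre of its underside
- beaker: bystander: glass beaker, 66 mm diameter, 85 mm tall. Origin at the centre of its underside
- jar: bystander: white jar, 64 mm diameter, 75 mm tall. Origin at the centre of its underside
- tipbox: bystander: box with clear lid, 85 x 120 mm, 65 mm high. Origin at the centre of its underside
Not all that is in view belongs to the job. Leave any red or yellow look-alike of the lamp alone. What is shaped like the viewer but pink is not meant.

How it is judged:
By the outcome, as a careful person would: the job done as asked, in the order asked, and still so for the second after the job is handed in, with the robot touching nothing.
It also fails if it takes over 64 s, if anything falls off the work surface, if the arm or the gripper's body presses on something with over 40 N, if the wrist force passes 120 N, or if a joint passes its speed limit or range.

## Working session

There is one attempt and no reset: what is moved stays moved. The work goes in short steps, Python scripts to look and compute and a tool call to move; the robot and the scene stay as the last step left them, time stands still between calls to the robot, and variables do not carry over. Pictures are saved under pics/ and viewed, at most 10 in all, crops included, and the job is handed in when it is done.

Besides the shell and the picture viewer there is one more tool, called in YAML: its name, and indented under it one key for each argument. arm_command: Moves the arm, as the interface text tells. Its arguments: {"type":"object","properties":{"rows":{"type":"array"}},"required":["rows"]}

```bash
mkdir -p pics
cat > h.py <<'E'
import numpy as np, cv2
from rig import bot, viewer
def snap(name):
    o=bot.get_obs(); im,d=viewer.camera(name); p=viewer.camera_params(name); K=np.array(p["mtx"])
    if name=="wrist":
        T=np.eye(4);T[:3,:3]=o["eef_rot"];T[:3,3]=o["eef_pos"]; C=T@np.array(p["tool_from_camera"])
    else: C=np.linalg.inv(np.array(p["extrinsics"]))
    v,u=np.mgrid[:384,:512]; 
    r=np.stack([(u-K[0,2])/K[0,0],(v-K[1,2])/K[1,1],np.ones_like(u,float)],-1)
    W=(r*d[...,None])@C[:3,:3].T+C[:3,3]; W[d<=0]=np.nan
    return im,d,K,C,W
def ray(K,C,u,v,z):
    r=C[:3,:3]@np.array([(u-K[0,2])/K[0,0],(v-K[1,2])/K[1,1],1]); return C[:3,3]+r*(z-C[2,3])/r[2]
def save(n,im,s=1): cv2.imwrite(f"pics/{n}.png",cv2.resize(im[...,::-1],None,fx=s,fy=s,interpolation=cv2.INTER_CUBIC))
E
python3 - <<'E'
from h import *
o=bot.get_obs(); print(o["clock"],o["eef_pos"],np.round(o["eef_rot"],3).tolist(),o["grip_width"])
for n in("top","scene"):
    im,d,K,C,W=snap(n); save(n,im,1.5); np.savez(n,im=im,d=d,K=K,C=C,W=W); print(n,C.round(3).tolist())
E
```

```text
0.0 [0.15074994 0.55424012 0.21360848] [[-0.965, 0.263, -0.001], [0.263, 0.965, -0.002], [0.0, -0.002, -1.0]] 0.09241417190513214
top [[0.062, -0.978, 0.201, 0.173], [-0.998, -0.061, 0.014, 0.066], [-0.001, -0.202, -0.979, 1.393], [0.0, 0.0, 0.0, 1.0]]
scene [[0.77, -0.528, 0.358, 0.057], [-0.638, -0.642, 0.426, -0.403], [0.006, -0.556, -0.831, 1.026], [0.0, 0.0, 0.0, 1.0]]
```

View pics/top.png

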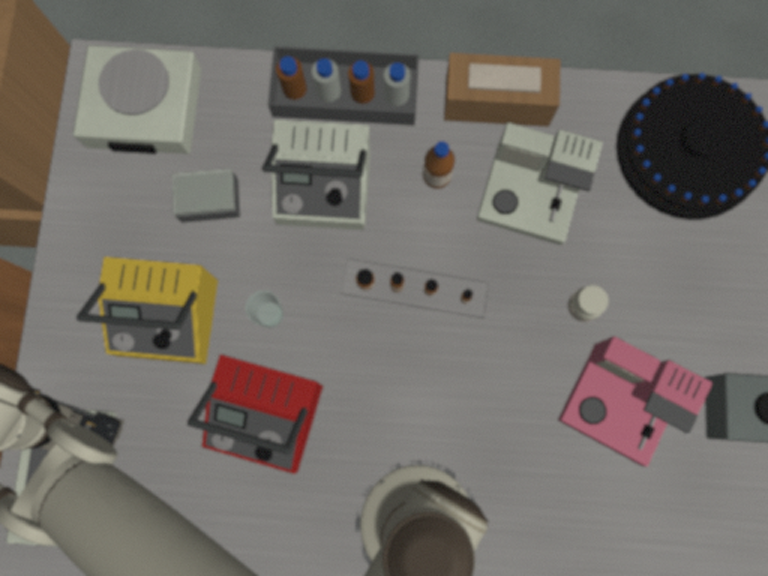

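View pics/scene.png

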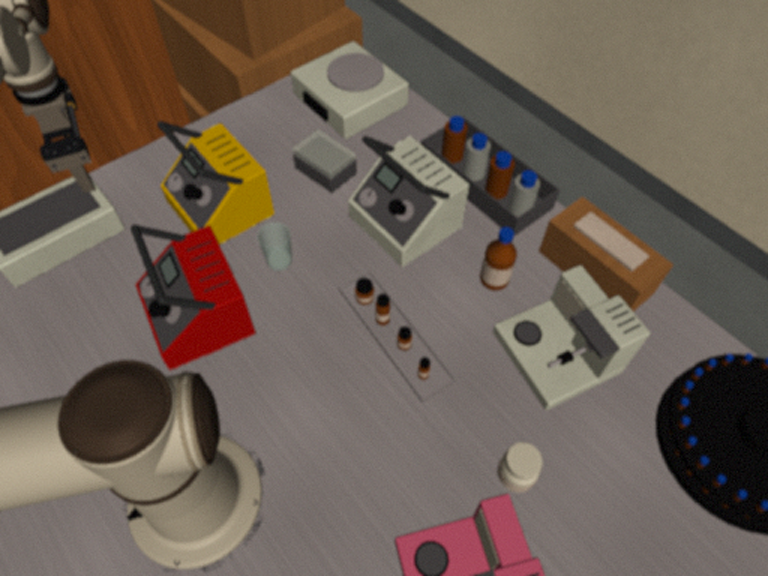

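Run:
```python
from h import *
S=np.load("scene.npz");T=np.load("top.npz")
im,d,K,C,W=[T[k] for k in("im","d","K","C","W")]
print("table z",np.nanmedian(W[200:230,60:80,2]), "nan",np.isnan(W[...,2]).mean())
dark=im.max(-1)<60
def box(u0,v0,u1,v1):
    m=np.zeros(dark.shape,bool); m[v0:v1,u0:u1]=1; return m
# vials: caps dark
n,l,st,c=cv2.connectedComponentsWithStats((dark&box(230,170,325,210)).astype(np.uint8))
for i in range(1,n):
    if st[i,4]>10:
        P=W[l==i]; zt=np.nanpercentile(P[:,2],90); print("cap",c[i].round(1),st[i,4],"ztop",zt.round(4),ray(K,C,*c[i],zt).round(4))
# minAreaRects of height slices
def slice_(m,z0,z1,name):
    m=m&(W[...,2]>z0)&(W[...,2]<z1); P=W[m][:,:2]
    r=cv2.minAreaRect((P*1000).astype(np.float32)); print(name,m.sum(),np.round(r[0],1),np.round(r[1],1),round(r[2],1),"mean",np.nanmean(W[m],0).round(4))
vb=box(315,75,410,165); lb=box(170,75,252,155)
slice_(vb,.143,.157,"house top"); slice_(vb,.022,.038,"base"); slice_(vb,.113,.127,"backlight")
slice_(lb,.188,.212,"bar"); slice_(lb,.127,.141,"lamp top")
for nm,b in(("viewer",vb),("lamp",lb)):
  n,l,st,c=cv2.connectedComponentsWithStats((dark&b).astype(np.uint8))
  for i in range(1,n):
    if st[i,4]>10:
        P=W[l==i]; print(nm,c[i].round(1),st[i].tolist(),"z pct",np.nanpercentile(P[:,2],[10,50,90]).round(4),np.nanmedian(P,0).round(4))
a=np.vstack([cv2.resize(im[75:160,170:252],None,fx=4,fy=4,interpolation=2)[:340,:328].transpose(0,1,2)])
b=cv2.resize(im[75:160,310:410],None,fx=4,fy=4,interpolation=2)
save("crop",np.hstack([a,b]))
s=S["im"]; a=cv2.resize(s[175:265,220:310],None,fx=4,fy=4,interpolation=2); b=cv2.resize(s[80:170,225:315],None,fx=4,fy=4,interpolation=2)
save("crop2",np.hstack([a,b]))
```

```text
table z 0.08918893862481636 nan 0.004145304361979167
cap [242.8 184.5] 74 ztop 0.0517 [0.455  0.13   0.0517]
cap [264.4 185.6] 37 ztop 0.0829 [0.4491 0.0674 0.0829]
cap [287.1 189.9] 39 ztop 0.0545 [0.4463 0.0014 0.0545]
cap [311.1 195.9] 22 ztop 0.0586 [ 0.4323 -0.0678  0.0586]
house top 1048 [ 681.  -246.9] [ 85.7 102.9] 76.3 mean [ 0.68   -0.2462  0.1496]
base 2308 [ 686.8 -180. ] [274.6 200.2] 5.4 mean [ 0.6438 -0.1789  0.0297]
backlight 507 [ 720.8 -165.5] [98.4 62.9] 74.9 mean [ 0.7277 -0.1657  0.1192]
bar 375 [614.  228.1] [177.5  29. ] 88.4 mean [0.6103 0.2289 0.2017]
lamp top 1615 [662.4 228.5] [179.7 143.1] 89.7 mean [0.6927 0.228  0.1331]
viewer [370.  135.4] [368, 132, 5, 7, 27] z pct [0.0897 0.0931 0.096 ] [ 0.6129 -0.2258  0.0931]
lamp [223.   76.6] [182, 75, 70, 6, 265] z pct [0.012  0.0242 0.0404] [0.7974 0.2062 0.0242]
lamp [206.  112.4] [176, 98, 67, 26, 342] z pct [0.1206 0.2015 0.206 ] [0.6121 0.2452 0.2015]
lamp [222.3 131.5] [217, 126, 11, 12, 92] z pct [0.1138 0.1215 0.1301] [0.5889 0.1952 0.1215]
```

View pics/crop2.png

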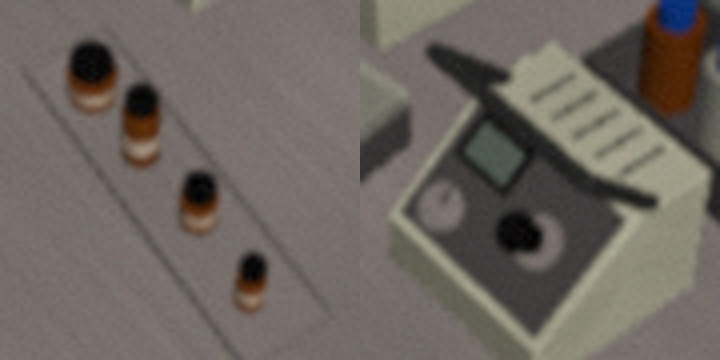

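View pics/crop.png

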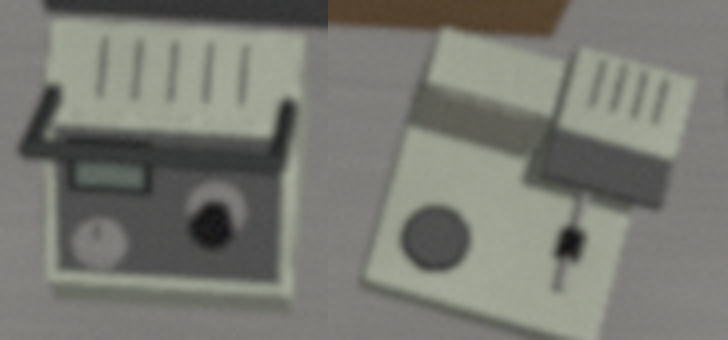

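The sandy-white lamp (top px ~(214,120)) and white viewer (~(360,125)) are the ones meant; red, yellow and pink are look-alikes. The four vials are at top px (243,184) wide/low, (264,186) top at 83 mm, (287,190) 54 mm, (311,196) 59 mm. The second is the tallest, matching 4+75 mm, and the crop confirms it.

arm_command:
  rows:
    - [[1,0,0,3,0],[1,0,0,4,0],[1,0,0,3,0],[1,2.2,-3.7,0,-6],[1,2.2,-3.7,0,-6],[1,2.2,-3.7,0,-6],[1,2.2,-3.7,0,-6],[1,2.2,-3.7,0,-6],[1,2.2,-3.7,0,-6],[1,2.2,-3.7,0,-6],[1,2.2,-3.7,0,-6]]

```text
clock: 1.2
eef_pos: [0.3274, 0.2572, 0.3143]
eef_rot: [[-0.447, 0.895, -0.0], [0.895, 0.447, -0.0], [0.0, -0.0, -1.0]]
force: [0.7, 0.3, -0.3]
grip_width: 0.092
grasp_force: 0.0
```

arm_command:
  rows:
    - [[1,2.2,-3.7,0,-6],[1,2.2,-3.7,0,-6],[1,2.2,-3.7,-2,-6],[1,2.2,-3.7,-3,-6],[0.6,0,0,-3,-6],[0.6,0,0,0,-4],[0.6,0,0,0,0],[0.6,0,0,0,0]]

```text
clock: 2.0
eef_pos: [0.4142, 0.1126, 0.2363]
eef_rot: [[0.124, 0.992, 0.001], [0.992, -0.124, 0.0], [0.0, 0.001, -1.0]]
force: [0.4, -0.5, -0.2]
grip_width: 0.0617
grasp_force: 0.0
```

Run:
```python
from h import *
o=bot.get_obs(); print(o["clock"],o["eef_pos"].round(4),np.round(o["eef_rot"],3).tolist(),o["grip_width"],o["qpos"].round(2))
im,d,K,C,W=snap("wrist"); save("w1",im,1.5); np.savez("w1",im=im,d=d,K=K,C=C,W=W)
dark=((im.max(-1)<60)).astype(np.uint8)
n,l,st,c=cv2.connectedComponentsWithStats(dark)
for i in range(1,n):
    if st[i,4]>150:
        z=np.nanmedian(W[l==i][:,2]); print(c[i].round(1),st[i].tolist(),z.round(4),ray(K,C,*c[i],z).round(4))
```

```text
2.0 [0.4142 0.1126 0.2363] [[0.124, 0.992, 0.001], [0.992, -0.124, 0.0], [0.0, 0.001, -1.0]] 0.061740250427835805 [-0.02 -0.25  1.95  0.    1.44  0.11]
[461.4  22.6] [437, 0, 53, 41, 685] 0.1108 [0.6309 0.2522 0.1108]
[504.2  91.1] [491, 0, 21, 177, 2047] 0.1997 [0.6028 0.1842 0.1997]
[418.8  89.8] [401, 74, 37, 33, 914] 0.1224 [0.5849 0.1945 0.1224]
[ 12.7 116.9] [0, 111, 30, 13, 283] 0.1431 [0.1881 0.2184 0.1431]
[287.7 157.4] [277, 147, 22, 22, 392] 0.0485 [0.4539 0.1311 0.0485]
[290.5 208. ] [282, 200, 17, 17, 229] 0.0784 [0.4484 0.0692 0.0784]
[239.8 324.5] [0, 218, 512, 166, 44731] 0.3479 [0.4105 0.1368 0.3479]
[290.3 244.1] [283, 236, 15, 17, 187] 0.0513 [0.445  0.0031 0.0513]
[502.2 263.9] [490, 256, 22, 19, 204] 0.3297 [0.4951 0.1333 0.3297]
```

View pics/w1.png

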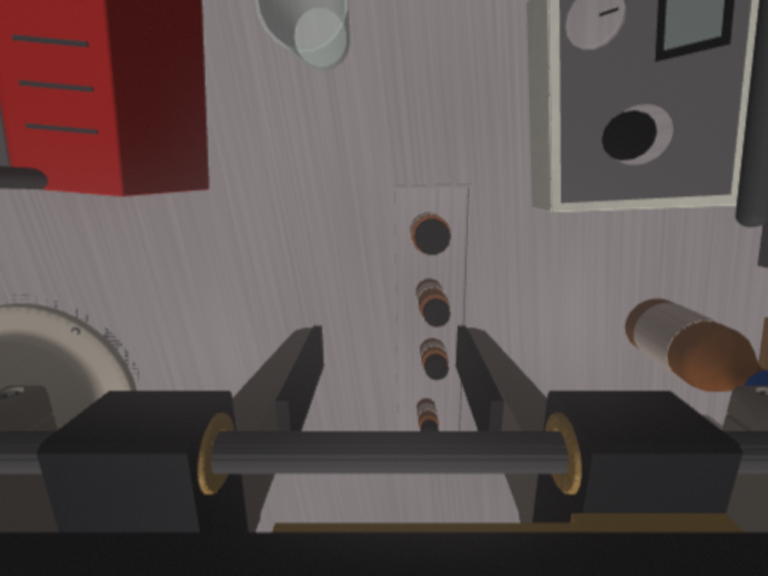

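arm_command:
  rows:
    - [[0.6,1.4,-2.2,-2,0],[0.6,2,-2.2,-3,0],[0.6,0,0,-3.5,0],[0.6,0,0,-2,0],[0.6,0,0,0,0],[0.6,0,0,0,0],[0.6,0,0,0,0]]

```text
clock: 2.75
eef_pos: [0.4495, 0.0686, 0.1331]
eef_rot: [[0.125, 0.992, 0.004], [0.992, -0.125, -0.0], [0.0, 0.004, -1.0]]
force: [0.1, -0.3, -0.0]
grip_width: 0.0553
grasp_force: 0.0
```

arm_command:
  rows:
    - [[0.6,-0.1,0,-2,0],[0.6,0,0,-3,0],[0.6,0,0,-3,0],[0.6,0,0,-1.1,0],[0.6,0,0,0,0],[0.6,0,0,0,0],[0.2,0,0,0,0],[0.2,0,0,0,0],[0.2,0,0,0,0],[0.2,0,0,0,0],[0.2,0,0,0,0],[0.2,0,0,0,0]]

```text
clock: 3.95
eef_pos: [0.4475, 0.0685, 0.0405]
eef_rot: [[0.126, 0.992, 0.001], [0.992, -0.126, -0.0], [-0.0, 0.001, -1.0]]
force: [-0.3, 0.1, 3.5]
grip_width: 0.0275
grasp_force: 29.7
```

arm_command:
  rows:
    - [[0.2,0,0,1,0],[0.2,0,0,3,0],[0.2,0,0,4,0],[0.2,0,0,4,0],[0.2,0,0,3,0],[0.2,0,0,0,0],[0.2,0,0,0,0]]

```text
clock: 4.65
eef_pos: [0.447, 0.0686, 0.1902]
eef_rot: [[0.126, 0.992, 0.001], [0.992, -0.126, -0.0], [0.0, 0.001, -1.0]]
force: [0.3, -0.2, -1.5]
grip_width: 0.0275
grasp_force: 29.7
```

Run:
```python
from h import *
for n,b in(("top",(322,118,352,152)),("scene",(335,205,370,240))):
    Z=np.load(n+".npz"); im,K,C,W=[Z[k] for k in("im","K","C","W")]
    u0,v0,u1,v1=b; g=im.max(-1)[v0:v1,u0:u1]
    n_,l,st,c=cv2.connectedComponentsWithStats((g<115).astype(np.uint8))
    i=1+np.argmax(st[1:,4]); cc=c[i]+[u0,v0]; print(n,g.min(),g.max(),st[i].tolist(),cc.round(1),ray(K,C,*cc,.034).round(4))
# viewer front / side base edges in top: base plane z=.03, fit via white mask minAreaRect corners
Z=np.load("top.npz"); im,K,C,W=[Z[k] for k in("im","K","C","W")]
lo=lambda u,v,z: ray(K,C,u,v,z)
print("base FL,FR corner", lo(310+(362-328)/4,75+280/4,.03).round(4), lo(310+(592-328)/4,75+338/4,.03).round(4))
cr=lambda x,y,z: lo(170+x/4,75+y/4,z).round(4)
print("lamp front corners z50",cr(48,283,.05),cr(290,295,.05))
print("flange top", lo(222.3,131.5,.1215).round(4))
im,d,K,C,W=snap("wrist"); np.savez("w2",im=im,K=K,C=C,W=W)
```

```text
top 66 169 [6, 8, 17, 17, 224] [336.2 134.2] [ 0.6298 -0.138   0.034 ]
scene 39 166 [7, 8, 19, 18, 261] [351.2 221.7] [ 0.6269 -0.141   0.034 ]
base FL,FR corner [ 0.5941 -0.0866  0.03  ] [ 0.5598 -0.2588  0.03  ]
lamp front corners z50 [0.5608 0.317  0.05  ] [0.5626 0.1384 0.05  ]
flange top [0.5885 0.1947 0.1215]
```

arm_command:
  rows:
    - [[0.2,1.5,-1.6,0,-1],[0.2,3,-3.5,0,-1],[0.2,3,-3.5,0,-1],[0.2,3,-3.5,0,-1],[0.2,3,-3.5,0,-1],[0.2,3,-3.5,0,-1],[0.2,1.6,-1.7,0,0],[0.2,0,0,0,0],[0.2,0,0,-2,0],[0.2,0,0,0,0],[0.2,0,0,0,0],[0.2,0,0,0,0]]

```text
clock: 5.9
eef_pos: [0.6278, -0.1388, 0.1704]
eef_rot: [[0.228, 0.974, 0.0], [0.974, -0.228, 0.0], [0.0, 0.0, -1.0]]
force: [0.8, -0.8, -0.4]
grip_width: 0.027
grasp_force: 29.7
```

Run:
```python
from h import *
o=bot.get_obs(); print(o["eef_pos"].round(4))
im,d,K,C,W=snap("wrist"); save("w3",np.hstack([im,im[:0].reshape(0,512,3)]) if 0 else im,1.5)
b=(im.max(-1)<110)&(abs(W[...,2]-.034)<.006)
n,l,st,c=cv2.connectedComponentsWithStats(b.astype(np.uint8))
for i in range(1,n):
    if st[i,4]>80: P=W[l==i]; print(c[i].round(1),st[i].tolist(),np.nanmin(P,0).round(4),np.nanmax(P,0).round(4))
```

```text
[ 0.6278 -0.1388  0.1704]
[411.7 117.8] [402, 23, 21, 199, 1162] [ 0.8078 -0.2293  0.028 ] [ 0.8107 -0.0099  0.04  ]
[ 78.7 100.3] [64, 87, 24, 26, 251] [ 0.4394 -0.0129  0.028 ] [0.4608 0.0137 0.0399]
[328.6 181. ] [326, 146, 9, 76, 87] [ 0.6949 -0.2022  0.0299] [ 0.7187 -0.1146  0.0395]
[ 89.6 162.7] [78, 155, 20, 20, 164] [ 0.43   -0.0796  0.028 ] [ 0.4442 -0.0584  0.04  ]
[260.6 181.6] [239, 162, 44, 40, 1360] [ 0.6014 -0.164   0.0288] [ 0.6534 -0.1127  0.0361]
[ 89.6 344.8] [77, 340, 24, 11, 154] [ 0.319  -0.3232  0.028 ] [ 0.3495 -0.3087  0.0397]
```

View pics/w3.png

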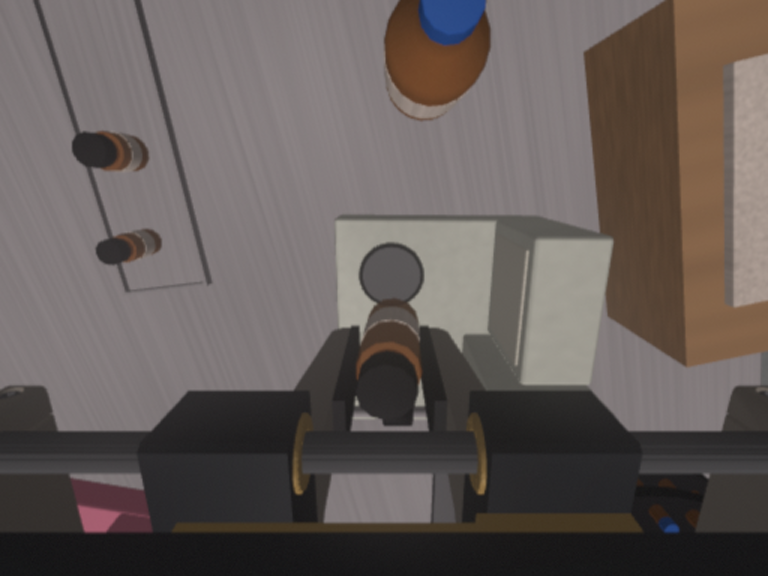

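The disc (wrist px (261,181), 52 mm across) is centred at (0.627,-0.138), right under the held vial. Lowering.

arm_command:
  rows:
    - [[0.2,0,0,-2,0],[0.2,0,0,-3,0],[0.2,0,0,-3,0],[0.2,0,0,-1,0],[0.2,0,0,-0.6,0],[0.2,0,0,-0.2,0],[0.2,0,0,0,0],[0.2,0,0,0,0],[0.2,0,0,0,0]]

```text
clock: 6.85
eef_pos: [0.6288, -0.1398, 0.0732]
eef_rot: [[0.229, 0.973, 0.002], [0.973, -0.229, -0.001], [-0.0, 0.002, -1.0]]
force: [-0.2, -0.1, 0.0]
grip_width: 0.0275
grasp_force: 29.7
```

arm_command:
  rows:
    - [[0.2,0,0,-0.1,0],[0.2,0,0,-0.1,0],[0.2,0,0,0,0],[0.2,0,0,0,0]]

```text
clock: 7.25
eef_pos: [0.6283, -0.1396, 0.0705]
eef_rot: [[0.229, 0.973, 0.001], [0.973, -0.229, -0.0], [-0.0, 0.001, -1.0]]
force: [-0.1, 0.2, 4.6]
grip_width: 0.0272
grasp_force: 29.7
```

arm_command:
  rows:
    - [[0.35,0,0,0,0],[0.5,0,0,0,0],[0.6,0,0,0,0],[0.6,0,0,0,0],[0.6,0,0,0,0],[0.6,0,0,2,0],[0.6,0,0,4,0],[0.6,0,0,4,0],[0.6,0,0,4,0],[0.6,0,0,0,0],[0.6,0,0,0,0]]

```text
clock: 8.35
eef_pos: [0.6286, -0.1397, 0.2111]
eef_rot: [[0.229, 0.973, 0.002], [0.973, -0.229, -0.001], [-0.0, 0.002, -1.0]]
force: [-0.0, -0.5, -0.3]
grip_width: 0.0553
grasp_force: 0.0
```

Run:
```python
from h import *
o=bot.get_obs(); print(o["eef_pos"].round(4),o["grip_width"],o["qpos"].round(2))
for n in("wrist","top"):
    im,d,K,C,W=snap(n); np.savez(n+"4",im=im,K=K,C=C,W=W)
    b=(im.max(-1)<70)&(W[...,2]>.06)&(W[...,2]<.13)&(abs(W[...,0]-.62)<.1)&(abs(W[...,1]+.18)<.1)
    k,l,st,c=cv2.connectedComponentsWithStats(b.astype(np.uint8))
    for i in range(1,k):
        if st[i,4]>12: P=W[l==i]; print(n,c[i].round(1),st[i].tolist(),np.nanmedian(P,0).round(4),np.nanmin(P,0).round(4),np.nanmax(P,0).round(4))
```

```text
[ 0.6286 -0.1397  0.2111] 0.055319897321858845 [-0.41  0.34  1.39 -0.    1.41 -0.18]
wrist [260.5 190.2] [250, 180, 21, 22, 353] [ 0.6287 -0.1388  0.1086] [ 0.6176 -0.1512  0.1014] [ 0.6396 -0.1287  0.1107]
wrist [263.1 255. ] [254, 248, 19, 15, 251] [ 0.612  -0.2232  0.093 ] [ 0.601  -0.235   0.0848] [ 0.6231 -0.2159  0.0956]
```

arm_command:
  rows:
    - [[0.5,-0.2,-0.8,0,5],[0.5,-0.2,-0.8,0,8],[0.5,-0.2,-0.8,0,8],[0.5,-0.2,-0.8,0,8],[0.5,-0.2,-0.8,0,8],[0.5,-0.2,-0.8,0,8],[0.5,-0.2,-0.8,0,8],[0.5,-0.2,-0.8,0,8],[0.5,-0.2,-0.8,0,8],[0.5,0,-0.8,0,8],[0.5,0,-0.6,0,8],[0.5,0,0,0,5]]

```text
clock: 9.65
eef_pos: [0.6088, -0.2257, 0.2072]
eef_rot: [[-0.974, 0.225, -0.004], [0.225, 0.974, 0.002], [0.004, 0.001, -1.0]]
force: [-0.4, 0.9, 0.3]
grip_width: 0.0458
grasp_force: 0.0
```

arm_command:
  rows:
    - [[0.5,0,0,0,0],[0.5,0,0,-2,0],[0.5,0,0,-3,0],[0.5,0,0,-3,0],[0.5,0,0,-1,0],[0.5,0,0,0,0],[0.5,0,0,0,0],[0.5,0,0,0,0]]

```text
clock: 10.45
eef_pos: [0.6112, -0.2261, 0.1221]
eef_rot: [[-0.973, 0.229, 0.003], [0.229, 0.973, -0.002], [-0.003, -0.001, -1.0]]
force: [-0.4, -0.3, 0.1]
grip_width: 0.046
grasp_force: 0.0
```

Run:
```python
from h import *
o=bot.get_obs(); print(o["eef_pos"].round(4),o["grip_width"],o["qpos"].round(2))
im,d,K,C,W=snap("wrist"); save("w5",im,1.2)
b=(im.max(-1)<70)&(W[...,2]>.06)&(W[...,2]<.13)&(abs(W[...,0]-.62)<.1)&(abs(W[...,1]+.18)<.1)
k,l,st,c=cv2.connectedComponentsWithStats(b.astype(np.uint8))
for i in range(1,k):
    if st[i,4]>12: P=W[l==i]; print(c[i].round(1),st[i].tolist(),np.nanmedian(P,0).round(4),np.nanmin(P,0).round(4),np.nanmax(P,0).round(4))
```

```text
[ 0.6112 -0.2261  0.1221] 0.045977526461454254 [-0.54  0.43  1.45 -0.    1.26 -1.88]
[257.1 215.2] [246, 201, 23, 30, 597] [ 0.6094 -0.2274  0.093 ] [ 0.5986 -0.2387  0.0838] [ 0.6251 -0.2169  0.096 ]
[372.8 218.3] [355, 202, 37, 34, 887] [ 0.626  -0.1426  0.1084] [ 0.6163 -0.1528  0.0925] [ 0.6397 -0.1299  0.1104]
[222.4 221. ] [217, 218, 9, 12, 33] [ 0.5944 -0.2468  0.1279] [ 0.5932 -0.2507  0.1239] [ 0.6005 -0.2454  0.13  ]
[294.6 228.1] [293, 218, 8, 30, 50] [ 0.6089 -0.2016  0.127 ] [ 0.6051 -0.2053  0.1238] [ 0.6251 -0.1969  0.1299]
[259. 273.] [249, 273, 21, 1, 21] [ 0.6614 -0.2381  0.0929] [ 0.6587 -0.2462  0.0877] [ 0.6666 -0.2303  0.0946]
```

View pics/w5.png

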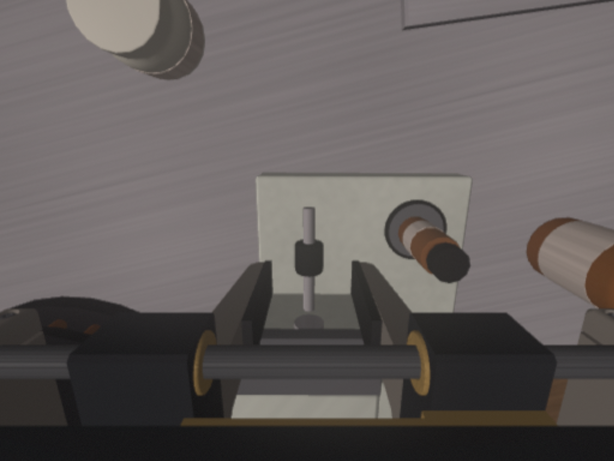

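The knob (px ~(257,215) unscaled) lies between the fingers, aligned, and the vial stands on the disc. Descend and grip.

arm_command:
  rows:
    - [[0.5,-0.2,0,-1.5,0],[0.5,0,0,-2,0],[0.5,0,0,-0.8,0],[0.5,0,0,0,0],[0.5,0,0,0,0],[0.1,0,0,0,0],[0.1,0,0,0,0],[0.1,0,0,0,0],[0.1,0,0,0,0],[0.1,0,0,0,0],[0.1,0,0,0,0]]

```text
clock: 11.6
eef_pos: [0.6081, -0.2272, 0.0777]
eef_rot: [[-0.973, 0.229, 0.001], [0.229, 0.973, -0.003], [-0.001, -0.003, -1.0]]
force: [-1.4, -5.1, 0.1]
grip_width: 0.0191
grasp_force: 30.0
```

arm_command:
  rows:
    - [[0.1,-0.4,0.1,0,0],[0.1,-0.4,0.1,0,0],[0.1,-0.4,0.1,0,0],[0.1,-0.3,0.05,0,0],[0.1,0,0,0,0],[0.1,0,0,0,0],[0.1,0,0,0,0]]

```text
clock: 12.3
eef_pos: [0.5932, -0.2237, 0.0777]
eef_rot: [[-0.973, 0.229, 0.001], [0.229, 0.973, -0.003], [-0.002, -0.003, -1.0]]
force: [-1.3, -5.6, -0.1]
grip_width: 0.0187
grasp_force: 30.0
```

arm_command:
  rows:
    - [[0.3,0,0,0,0],[0.45,0,0,0,0],[0.45,0,0,0,0],[0.45,0,0,0,0],[0.45,0,0,2,0],[0.45,0,0,3.5,0],[0.45,0,0,4,0],[0.45,0,0,4,0],[0.45,0,0,4,0],[0.45,0,0,4,0],[0.45,0,0,0,0],[0.45,0,0,0,0]]

```text
clock: 13.5
eef_pos: [0.5935, -0.222, 0.2929]
eef_rot: [[-0.974, 0.229, 0.002], [0.229, 0.974, -0.001], [-0.002, -0.0, -1.0]]
force: [-0.1, 0.6, -0.6]
grip_width: 0.0414
grasp_force: 0.0
```

Run:
```python
from h import *
o=bot.get_obs(); print(o["clock"],o["eef_pos"].round(4))
for n in("wrist","top","scene"):
  im,d,K,C,W=snap(n); np.savez(n+"6",im=im,K=K,C=C,W=W)
  b=(im.max(-1)<70)&(W[...,2]>.06)&(W[...,2]<.13)&(abs(W[...,0]-.62)<.1)&(abs(W[...,1]+.18)<.1)
  k,l,st,c=cv2.connectedComponentsWithStats(b.astype(np.uint8))
  for i in range(1,k):
    if st[i,4]>12: P=W[l==i]; print(n,c[i].round(1),st[i].tolist(),np.nanmedian(P,0).round(4),np.nanmin(P,0).round(4),np.nanmax(P,0).round(4))
```

```text
13.5 [ 0.5935 -0.222   0.2929]
wrist [258.5 174.6] [253, 167, 12, 16, 166] [ 0.596  -0.2237  0.0931] [ 0.585  -0.2333  0.0892] [ 0.6068 -0.2142  0.0958]
wrist [320.9 184.9] [313, 177, 17, 17, 216] [ 0.6268 -0.1421  0.1083] [ 0.6161 -0.1524  0.0993] [ 0.638  -0.1312  0.1106]
top [340.4 126.8] [336, 123, 9, 8, 47] [ 0.6285 -0.139   0.1071] [ 0.6187 -0.1483  0.0924] [ 0.639  -0.1276  0.1145]
scene [355.7 210.5] [349, 204, 13, 15, 94] [ 0.6219 -0.1422  0.1047] [ 0.615  -0.1529  0.0614] [ 0.6365 -0.131   0.1129]
scene [392.6 230.4] [384, 220, 24, 21, 73] [ 0.664  -0.2381  0.0787] [ 0.6559 -0.2795  0.0611] [ 0.6767 -0.2036  0.1151]
scene [371.9 240.1] [367, 237, 10, 8, 55] [ 0.5931 -0.2277  0.0937] [ 0.5852 -0.2354  0.081 ] [ 0.6058 -0.2179  0.0977]
```

arm_command:
  rows:
    - [[0.45,-0.5,2,0,1],[0.45,-0.5,4,0,1.5],[0.45,-0.5,4,0,1.5],[0.45,-0.5,4,0,1.5],[0.45,-0.5,4,0,1.5],[0.45,-0.5,4,0,1.5],[0.45,-0.5,4,0,1.5],[0.45,-0.5,4,0,1.5],[0.45,-0.5,4,0,1],[0.45,-0.5,4,0,1],[0.45,-0.5,3,-2,0],[0.45,-0.5,0.6,-1,0]]

```text
clock: 14.85
eef_pos: [0.5309, 0.1966, 0.2588]
eef_rot: [[-1.0, -0.008, -0.005], [-0.008, 1.0, 0.0], [0.005, 0.0, -1.0]]
force: [-0.4, -0.9, -1.1]
grip_width: 0.0413
grasp_force: 0.0
```

arm_command:
  rows:
    - [[0.45,0,0,0,0],[0.45,0,0,0,0],[0.45,0,0,0,0]]

```text
clock: 15.15
eef_pos: [0.5337, 0.1928, 0.2626]
eef_rot: [[-1.0, -0.003, 0.001], [-0.003, 1.0, -0.0], [-0.001, -0.0, -1.0]]
force: [0.2, -0.2, -0.4]
grip_width: 0.0416
grasp_force: 0.0
```

Run:
```python
from h import *
o=bot.get_obs(); print(o["clock"],o["eef_pos"].round(4),np.round(o["eef_rot"],3).tolist())
im,d,K,C,W=snap("wrist"); save("w7",im,1.2); np.savez("w7",im=im,K=K,C=C,W=W)
b=(im.max(-1)<70)&(W[...,2]>.08)&(W[...,2]<.14)&(W[...,0]>.5)
k,l,st,c=cv2.connectedComponentsWithStats(b.astype(np.uint8))
for i in range(1,k):
    if st[i,4]>60: P=W[l==i]; print(c[i].round(1),st[i].tolist(),np.nanmedian(P,0).round(4),np.nanmin(P,0).round(4),np.nanmax(P,0).round(4))
m=(W[...,2]>.185)&(W[...,2]<.215)&(W[...,0]>.57)
if m.any(): print("bar",m.sum(),np.nanmedian(W[m],0),np.nanpercentile(W[m],[1,99],axis=0).round(4).tolist())
```

```text
15.15 [0.5337 0.1928 0.2626] [[-1.0, -0.003, 0.001], [-0.003, 1.0, -0.0], [-0.001, -0.0, -1.0]]
[260.1 222.5] [248, 210, 25, 27, 491] [0.5843 0.1942 0.1225] [0.572  0.179  0.1092] [0.6088 0.2094 0.1335]
[ 16.3 245.7] [4, 237, 25, 19, 322] [ 0.6256 -0.1365  0.108 ] [ 0.6155 -0.1522  0.0967] [ 0.6391 -0.1284  0.11  ]
[334.  244.2] [321, 236, 20, 24, 153] [0.6212 0.2971 0.1036] [0.6141 0.2784 0.0969] [0.6388 0.3022 0.1184]
bar 1022 [0.60354858 0.1940461  0.20272329] [[0.5999, 0.1586, 0.1954], [0.613, 0.2286, 0.2049]]
```

View pics/w7.png

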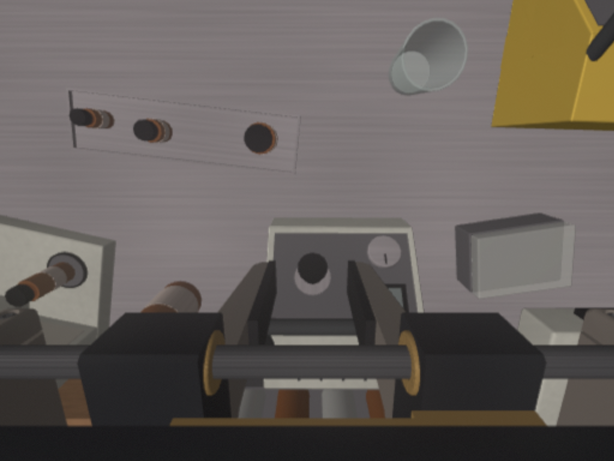

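The black knob is centred at px (260,222), flange face at (0.584,0.194,0.1225) as expected. Bar top is at 0.205, so the fingertips may go no lower than about 0.119.

arm_command:
  rows:
    - [[0.5,1.2,0,-2,0],[0.5,2,0.1,-4,0],[0.5,1.4,0,-3,0],[0.5,0,0,-1,0],[0.5,0,0,0,0],[0.5,0,0,0,0],[0.5,0,0,0,0],[0.5,0,0,0,0]]

```text
clock: 16.0
eef_pos: [0.5798, 0.1952, 0.1641]
eef_rot: [[-1.0, -0.005, 0.003], [-0.005, 1.0, 0.0], [-0.003, 0.0, -1.0]]
force: [0.4, 0.6, 0.9]
grip_width: 0.0456
grasp_force: 0.0
```

arm_command:
  rows:
    - [[0.5,0.1,-0.1,-1.5,0],[0.5,0,0,-2,0],[0.5,0,0,-0.6,0],[0.5,0,0,0,0],[0.5,0,0,0,0],[0.5,0,0,0,0],[0.5,0,0,0,0]]

```text
clock: 16.7
eef_pos: [0.5806, 0.1941, 0.122]
eef_rot: [[-1.0, -0.005, 0.002], [-0.005, 1.0, 0.0], [-0.002, 0.0, -1.0]]
force: [0.2, -0.7, 0.5]
grip_width: 0.0458
grasp_force: 0.0
```

arm_command:
  rows:
    - [[0.5,0,0,-0.15,0],[0.5,0,0,-0.1,0],[0.5,0,0,0,0],[0.5,0,0,0,0],[0.5,0,0,0,0]]

```text
clock: 17.2
eef_pos: [0.58, 0.194, 0.1185]
eef_rot: [[-1.0, -0.005, 0.0], [-0.005, 1.0, 0.0], [-0.0, 0.0, -1.0]]
force: [-1.2, 0.6, -1.1]
grip_width: 0.0458
grasp_force: 0.0
```

Nothing touched. Close.

arm_command:
  rows:
    - [[0.1,0,0,0,0],[0.1,0,0,0,0],[0.1,0,0,0,0],[0.1,0,0,0,0],[0.1,0,0,0,0],[0.1,0,0,0,0],[0.1,0,0,0,0]]

```text
clock: 17.9
eef_pos: [0.58, 0.1939, 0.1185]
eef_rot: [[-1.0, -0.005, -0.0], [-0.005, 1.0, -0.0], [0.0, -0.0, -1.0]]
force: [-0.3, -0.5, 1.4]
grip_width: 0.0296
grasp_force: 30.0
```

arm_command:
  rows:
    - [[0.1,-0.1,0,0.12,0],[0.1,-0.1,0,0.12,0],[0.1,-0.1,0,0.12,0],[0.1,-0.1,0,0.12,0],[0.1,0,0,0,0],[0.1,0,0,0,0]]

```text
clock: 18.5
eef_pos: [0.5761, 0.1939, 0.1233]
eef_rot: [[-1.0, -0.005, 0.0], [-0.005, 1.0, -0.0], [-0.0, -0.0, -1.0]]
force: [3.7, -1.5, -3.5]
grip_width: 0.0297
grasp_force: 30.0
```

arm_command:
  rows:
    - [[0.1,-0.1,0,0.12,0],[0.1,-0.1,0,0.12,0],[0.1,-0.1,0,0.12,0],[0.1,-0.1,0,0.12,0],[0.1,-0.1,0,0.12,0],[0.1,-0.05,0,0.06,0],[0.1,0,0,0,0],[0.1,0,0,0,0]]

```text
clock: 19.3
eef_pos: [0.5708, 0.1939, 0.1295]
eef_rot: [[-1.0, -0.005, 0.001], [-0.005, 1.0, -0.0], [-0.001, -0.0, -1.0]]
force: [6.5, -1.3, -8.6]
grip_width: 0.03
grasp_force: 30.0
```

arm_command:
  rows:
    - [[0.1,-0.04,0,0.05,0],[0.1,0,0,0,0],[0.1,0,0,0,0],[0.1,0,0,0,0],[0.1,0,0,0,0],[0.1,0,0,0,0]]

```text
clock: 19.9
eef_pos: [0.5708, 0.1939, 0.1295]
eef_rot: [[-1.0, -0.005, 0.002], [-0.005, 1.0, 0.0], [-0.002, 0.0, -1.0]]
force: [8.9, -0.9, -11.7]
grip_width: 0.0297
grasp_force: 30.0
```

Run:
```python
from h import *
o=bot.get_obs(); print(o["clock"],o["eef_pos"].round(4),o["force"].round(1))
for n in("wrist","scene"):
  im,d,K,C,W=snap(n)
  b=(im.max(-1)<70)&(W[...,2]>.1)&(W[...,2]<.15)&(abs(W[...,0]-.58)<.03)&(abs(W[...,1]-.194)<.03)
  P=W[b]; print(n,len(P),np.nanmedian(P,0).round(4),np.nanpercentile(P,[2,98],axis=0).round(4).tolist())
```

```text
19.9 [0.5708 0.1939 0.1295] [  8.9  -0.9 -11.7]
wrist 1916 [0.5742 0.1943 0.1342] [[0.559, 0.1776, 0.124], [0.5864, 0.2114, 0.1473]]
scene 69 [0.5683 0.2069 0.1354] [[0.5602, 0.1706, 0.1261], [0.5799, 0.2145, 0.1476]]
```

Firmly at the stop (force rose, position did not). Held; now release and withdraw.

arm_command:
  rows:
    - [[0.1,0,0,0,0],[0.1,0,0,0,0],[0.5,0,0,0,0],[0.5,0,0,0,0],[0.5,0,0,0,0],[0.5,0,0,0,0],[0.5,0,0,2,0],[0.5,0,0,4,0],[0.5,0,0,4,0],[0.5,-1,0,3,0],[0.5,0,0,0,0],[0.5,0,0,0,0]]

```text
clock: 21.2
eef_pos: [0.5602, 0.1942, 0.261]
eef_rot: [[-1.0, -0.005, 0.001], [-0.005, 1.0, 0.0], [-0.001, 0.0, -1.0]]
force: [-0.3, 0.1, 0.2]
grip_width: 0.046
grasp_force: 0.0
```

Run:
```python
from h import *
o=bot.get_obs(); print(o["clock"],o["eef_pos"].round(4),o["force"].round(1))
im,d,K,C,W=snap("wrist")
b=(im.max(-1)<70)&(W[...,2]>.1)&(W[...,2]<.15)&(abs(W[...,0]-.58)<.03)&(abs(W[...,1]-.194)<.03)
P=W[b]; print(len(P),np.nanmedian(P,0).round(4))
im,d,K,C,W=snap("scene"); save("end",im,1.5)
```

```text
21.2 [0.5602 0.1942 0.261 ] [-0.3  0.1  0.2]
524 [0.5851 0.1945 0.1223]
```

View pics/end.png

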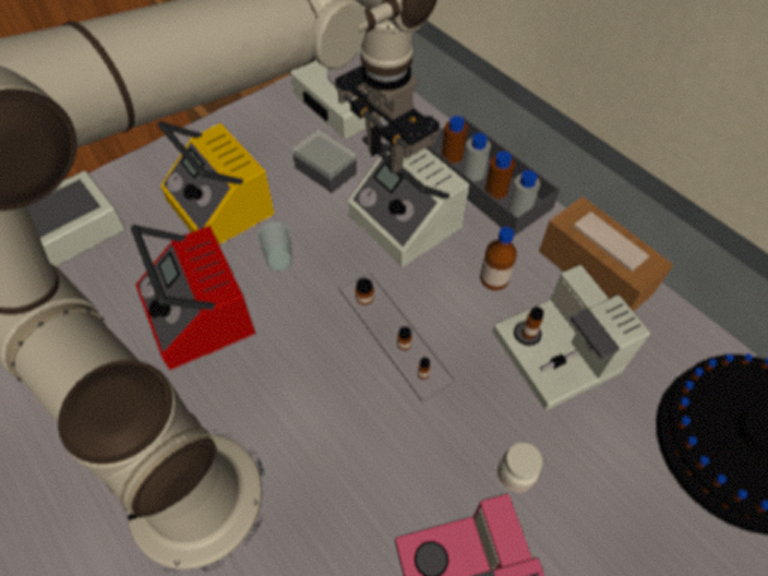

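The vial stands upright on the disc (px (533,322)). The rod knob at (557,360) is at the middle click, the spring knob at (400,207) is home again, and the other objects are where they were.

```bash
python3 -c "
from rig import bot
print(bot.sign_off())"
```

```text
the job is handed in; nothing more can be done
None
```

The job is done and handed in at about 21 s: the tallest vial stands on the stage disc, the filter rod is at its middle click, and the lamp knob was pulled to its stop, held and let go home, with nothing else moved.

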